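# Count three tablets through the gate of a counting tray

### The job

Count the three white tablets out of the blue counting tray: with the fingertips, push them one at a time across the deck and through the narrow gate, so that each drops into the collecting box behind it before the next one follows. Only push them, do not pick anything up; leave the stained orange-brown tablet lying on the deck, and do not shift the jar or the other things about.

Things in the scene. Friction and masses are not known exactly. Their poses are not given: they have to be found in the camera images.
- tray: tablet counting tray, fixed. Origin on the table, under the deck; x axis from the deck to the gate and the collecting box, z up. Flat blue deck 60 mm above the table, x = -117 to +62 mm, y = -112 to +112 mm, with a rim 13 mm high, 3 mm thick (4 mm at the gate's end). It ends in a sharp edge at x = 62 mm: a tablet drops once its centre is pushed past this edge.
- gate (a point): middle of the gate, 60 mm ahead of the tray's origin along its x, at deck height (60 mm above the table): an opening 40 mm wide, open above, in the rim. Axes as the tray's, x is the way through. Two grey metal guide strips, 13 mm high and 3 mm thick, lead to it as a 45 degree funnel, in tray coordinates from about (59, +-21) to (33, +-47) mm.
- slot (a point): middle of the mouth of the open-topped collecting box behind the gate, 88.5 mm ahead of the tray's origin along its x, at deck height. Axes as the tray's. The box is inside 53 mm long in x, 94 mm wide in y, its floor 6 mm above the table, its walls 73 mm high (13 mm above the deck).
- tablet_a: large white water-treatment tablet, a flat disc 28 mm across and 10 mm thick, 10 to 16 g, lying on the tray's deck (friction coefficient about 0.5 to 0.7). Origin: its centre, 65 mm above the table at the start. One of three alike.
- tablet_b: large white water-treatment tablet, a flat disc 28 mm across and 10 mm thick, 10 to 16 g, lying on the tray's deck (friction coefficient about 0.5 to 0.7). Origin: its centre, 65 mm above the table at the start. One of three alike.
- tablet_c: large white water-treatment tablet, a flat disc 28 mm across and 10 mm thick, 10 to 16 g, lying on the tray's deck (friction coefficient about 0.5 to 0.7). Origin: its centre, 65 mm above the table at the start. One of three alike.
- stained: stained orange-brown tablet with brown spots, otherwise as the white ones (28 mm across, 10 mm thick); it stays on the deck. It may be nudged aside there. Origin: its centre.
- jar: small amber jar with a white cap, 38 mm across and 45 mm high, standing on the deck in a corner beside the funnel. Origin: centre of its underside.
- tube: clear centrifuge tube with a teal cap, 37 mm across and 114 mm high, standing on the table beyond the collecting box. Origin: centre of its underside.
- spatula: steel spatula with a blue handle, 190 mm long, lying on the table beside the tray. Not needed. Origin: on the table, near its middle; x axis along it towards the blade.
- bottle: clear water bottle with a blue cap, 68 mm across, 210 mm high, standing on the table. Origin: centre of its underside.
- mouse: black computer mouse, 105 by 60 mm, 31 mm high. Origin: centre of its underside.
- beaker: glass beaker with white plastic sticks in it, 68 mm across, 95 mm high (sticks to 137 mm). Origin: centre of its underside.
- pipette: white and blue pipette lying on the table, 215 mm long, 27 mm high. Origin: on the table under the middle of its body; x axis towards its tip.

How it is judged (in metres and radians):
On the way, in this order (a step that is already met when the one before it is completed fails the run):
1. one white tablet is in the collecting box, the other two still on the deck ((((z of tablet_a in the frame of tray between 0.004 and 0.048 m and x of tablet_a in the frame of tray between 0.062 and 0.116 m and y of tablet_a in the frame of tray between -0.048 and 0.048 m) and (z of tablet_b in the frame of tray above 0.055 m and x of tablet_b in the frame of tray between -0.118 and 0.058 m and y of tablet_b in the frame of tray between -0.113 and 0.113 m) and (z of tablet_c in the frame of tray above 0.055 m and x of tablet_c in the frame of tray between -0.118 and 0.058 m and y of tablet_c in the frame of tray between -0.113 and 0.113 m)) or ((z of tablet_b in the frame of tray between 0.004 and 0.048 m and x of tablet_b in the frame of tray between 0.062 and 0.116 m and y of tablet_b in the frame of tray between -0.048 and 0.048 m) and (z of tablet_a in the frame of tray above 0.055 m and x of tablet_a in the frame of tray between -0.118 and 0.058 m and y of tablet_a in the frame of tray between -0.113 and 0.113 m) and (z of tablet_c in the frame of tray above 0.055 m and x of tablet_c in the frame of tray between -0.118 and 0.058 m and y of tablet_c in the frame of tray between -0.113 and 0.113 m)) or ((z of tablet_c in the frame of tray between 0.004 and 0.048 m and x of tablet_c in the frame of tray between 0.062 and 0.116 m and y of tablet_c in the frame of tray between -0.048 and 0.048 m) and (z of tablet_a in the frame of tray above 0.055 m and x of tablet_a in the frame of tray between -0.118 and 0.058 m and y of tablet_a in the frame of tray between -0.113 and 0.113 m) and (z of tablet_b in the frame of tray above 0.055 m and x of tablet_b in the frame of tray between -0.118 and 0.058 m and y of tablet_b in the frame of tray between -0.113 and 0.113 m)))), for 0.2 s.
2. two white tablets are in the collecting box, the third still on the deck ((((z of tablet_a in the frame of tray above 0.055 m and x of tablet_a in the frame of tray between -0.118 and 0.058 m and y of tablet_a in the frame of tray between -0.113 and 0.113 m) and (z of tablet_b in the frame of tray between 0.004 and 0.048 m and x of tablet_b in the frame of tray between 0.062 and 0.116 m and y of tablet_b in the frame of tray between -0.048 and 0.048 m) and (z of tablet_c in the frame of tray between 0.004 and 0.048 m and x of tablet_c in the frame of tray between 0.062 and 0.116 m and y of tablet_c in the frame of tray between -0.048 and 0.048 m)) or ((z of tablet_b in the frame of tray above 0.055 m and x of tablet_b in the frame of tray between -0.118 and 0.058 m and y of tablet_b in the frame of tray between -0.113 and 0.113 m) and (z of tablet_a in the frame of tray between 0.004 and 0.048 m and x of tablet_a in the frame of tray between 0.062 and 0.116 m and y of tablet_a in the frame of tray between -0.048 and 0.048 m) and (z of tablet_c in the frame of tray between 0.004 and 0.048 m and x of tablet_c in the frame of tray between 0.062 and 0.116 m and y of tablet_c in the frame of tray between -0.048 and 0.048 m)) or ((z of tablet_c in the frame of tray above 0.055 m and x of tablet_c in the frame of tray between -0.118 and 0.058 m and y of tablet_c in the frame of tray between -0.113 and 0.113 m) and (z of tablet_a in the frame of tray between 0.004 and 0.048 m and x of tablet_a in the frame of tray between 0.062 and 0.116 m and y of tablet_a in the frame of tray between -0.048 and 0.048 m) and (z of tablet_b in the frame of tray between 0.004 and 0.048 m and x of tablet_b in the frame of tray between 0.062 and 0.116 m and y of tablet_b in the frame of tray between -0.048 and 0.048 m)))), for 0.2 s.
At the end, for the whole second after the job is handed in: all three white tablets lie at rest inside the collecting box, more than 12 mm below the deck; the stained tablet lies at rest on the deck (z of tablet_a in the frame of tray between 0.004 and 0.048 m and x of tablet_a in the frame of tray between 0.062 and 0.116 m and y of tablet_a in the frame of tray between -0.048 and 0.048 m and z of tablet_b in the frame of tray between 0.004 and 0.048 m and x of tablet_b in the frame of tray between 0.062 and 0.116 m and y of tablet_b in the frame of tray between -0.048 and 0.048 m and z of tablet_c in the frame of tray between 0.004 and 0.048 m and x of tablet_c in the frame of tray between 0.062 and 0.116 m and y of tablet_c in the frame of tray between -0.048 and 0.048 m and linear speed of each of tablet_a, tablet_b, tablet_c, stained below 0.03 m/s and z of stained in the frame of tray above 0.055 m and x of stained in the frame of tray between -0.118 and 0.058 m and y of stained in the frame of tray between -0.113 and 0.113 m); the robot touches nothing.
It fails at once if a tablet is lifted: its centre more than 12 mm above where it lies on the deck (height (world z) of any of tablet_a, tablet_b, tablet_c, stained above 0.077 m).
It fails at once if the stained tablet leaves the deck (not (z of stained in the frame of tray above 0.055 m and x of stained in the frame of tray between -0.118 and 0.058 m and y of stained in the frame of tray between -0.113 and 0.113 m)).
It fails at once if the jar, tube, bottle or beaker is shifted by more than 20 mm, or tipped (distance of any of jar, tube, bottle, beaker from where it was at the start of the episode above 0.02 m or angle between any of jar, tube, bottle, beaker's own z axis and vertical above 0.4 rad).
It fails at once if the spatula, mouse or pipette is shifted or lifted by more than 20 mm (distance of any of spatula, mouse, pipette from where it was at the start of the episode above 0.02 m).
It also fails if it takes over 58 s, if anything falls off the work surface, if the arm or the gripper's body presses on something with over 40 N, if the wrist force passes 120 N, or if a joint passes its speed limit or range.

### The arm

A 6-joint arm with a two-finger parallel gripper is mounted at the origin on the work surface. World frame = base frame: x ahead of the robot, y to its left, z up, the work surface at z = 0. Lengths are in mm, angles in rad, forces in N, time in s.
With the tool pointing down it reaches from about 275 to 1000 mm from the base axis. Payload 8.4 kg.
Tool frame: the origin (TCP) lies at the very end of the fingers, on their centre line; the grasp point (between the pads) lies 19 mm behind it; z points along the fingers, x is the direction in which the jaws open and shut, and the axes are right-handed (so a half turn about z gives the same grasp; the last joint's range is limited). The gripper opens to 85 mm and grips with 20 to 120 N. Pads are 22 mm wide; open, the fingers measure 114 mm over their backs; the gripper's body (76 mm by 85 mm) begins 54 mm behind the grasp point. The pads swing forward as they close: fully open they stand 13 mm farther back than shut.
Start: joints at [1.164, 0.353, 1.633, -0, 1.155, -0.002], TCP at [246.146, 574.491, 231.281] pointing down, gripper open.
Joint ranges: [-2.63, 2.63], [-0.92, 2.1], [0.06, 2.66], [-1.3, 4.44], [0, 2.69], [-3.02, 3.02]. Speed limits (rad/s): [2.22, 2.22, 2.79, 3.14, 3.14, 3.14].

### API

Orientations are given as [roll, pitch, yaw] about the fixed x, y, z axes, in that order (R = Rz(yaw) Ry(pitch) Rx(roll)).
In Python, from rig import r gives the robot as it stands.
- The arm moves only by the tool arm_command, never from a script. Its argument "targets" is a list of rows, each a list of 6 numbers: the shift along the tool's x, y, z in m, then the turn, a rotation vector about the tool's x, y, z in rad. A call has 1 to 20 rows; each row shifts and turns the commanded pose from where the row before left it, along the tool's axes as they then stand; what a row does not reach is not made up. A row lasts 1/12 s, in which the tool goes at most 41.7 mm and 7.16 degrees, less where a joint would pass 70% of its speed; a pose out of reach is approached as far as the arm can. A call is refused whole if a number of a shift passes 0.0417 or a number of a turn 0.125, either way. A call with a gripper value outside its range is refused whole. "fingers" is the finger opening in m, from 0 to 0.0854, set as the call begins (left out, the last holds). The fingers move at their own pace and stop on an object; "squeeze" is the grip in N (left out, the last holds). Time passes only in rows, so rows that do not move let the fingers close. It gives the time, the measured TCP pose, the force and the opening at its end, in the units of the state.
- r.sense(): the state, without advancing time (a new reading comes with each control period).
- r.grab_frame(name): name is "scene" or "top" or "wrist"; returns a dict with "image" (400x640x3 uint8, blue, green, red), "fx", "fy", "cx", "cy" (pixels), "xyz" and "orientation" of the camera in the world. Camera axes: x right, y down, z forward; pixel columns grow to the right and rows downward; lengths in mm; the calibration is good to about 2 mm. A picture is of the moment at which its call begins. There is no depth.
- r.sign_off(): hands the job in, once; it reports no verdict.
The state is a dict: "clock": time; "qpos": joint angles; "qvel": joint speeds; "joint_efforts": joint torques, N m; "eef_pos": TCP position; "tcp_rot": TCP orientation; "contact_force": force on the tool from outside, world axes, zero at the start; "wrist_torque": the same for the moment, N m; "opening": opening from 0.0 (shut) to 1.0 (fully open).
Only numpy, scipy, OpenCV 4.12 (cv2) and the standard library are available. Lean on these libraries where they do the work, as an engineer would, in place of code of your own. Each camera call takes 0.05 s, during which the arm holds its last target.

## Working session

There is one attempt and no reset: what is moved stays moved. The work goes in short steps, Python scripts to look and compute and a tool call to move; the robot and the scene stay as the last step left them, time stands still between calls to the robot, and variables do not carry over. Pictures are saved under pics/ and viewed, and the job is handed in when it is done.

Besides the shell and the picture viewer there is one more tool, called in YAML: its name, and indented under it one key for each argument. arm_command: Moves the arm, as the interface text tells. Its arguments: {"type":"object","properties":{"targets":{"type":"array"},"fingers":{"type":"number"},"squeeze":{"type":"number"}},"required":["targets"]}

```bash
mkdir -p pics; ls; python3 - <<'E'
from rig import r
import cv2
s=r.sense(); print({k:s[k] for k in ('clock','eef_pos','tcp_rot','opening','contact_force')})
for n in ('scene','top','wrist'):
    f=r.grab_frame(n); cv2.imwrite(f'pics/{n}0.png',f['image']); print(n,{k:f[k] for k in f if k!='image'})
E
```

```text
pics
{'clock': 0.0, 'eef_pos': array([245.95699765, 574.06002251, 230.55769962]), 'tcp_rot': array([3.14158429e+00, 1.39736784e-03, 1.16601125e+00]), 'opening': 1.0045757077439084, 'contact_force': array([0.31987296, 0.9125775 , 0.83988536])}
scene {'fx': 457.2228495086412, 'fy': 457.2228495086412, 'cx': 319.71858448316175, 'cy': 197.9237241759398, 'xyz': array([1225.4227753 , -487.4267311 , 1027.77227702]), 'orientation': array([-2.42449855,  0.00252426,  1.01848183])}
top {'fx': 410.9988189292673, 'fy': 410.9988189292673, 'cx': 319.9014608293807, 'cy': 200.64577109705326, 'xyz': array([ 384.14154249,  -49.23786035, 1278.64582829]), 'orientation': array([-3.02984450e+00, -2.25980406e-03, -1.57107245e+00])}
wrist {'fx': 319.35239452785646, 'fy': 319.35239452785646, 'cx': 319.74090542030547, 'cy': 198.5313530442924, 'xyz': array([183.94159365, 601.48193327, 373.50439718]), 'orientation': array([2.87014855e+00, 6.58854376e-04, 1.16532045e+00])}
```

View pics/scene0.png

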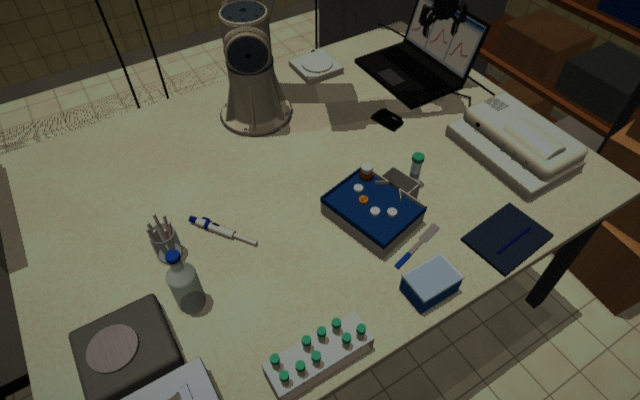

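View pics/top0.png

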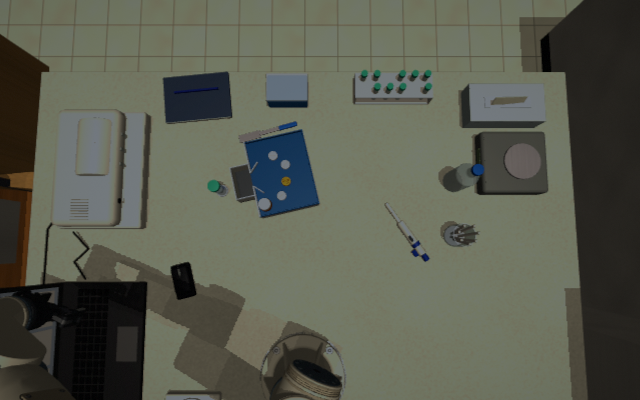

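```bash
cat > h.py <<'E'
import numpy as np, cv2
from scipy.spatial.transform import Rotation as R
def ray(f,px):
    d=np.array([(px[0]-f['cx'])/f['fx'],(px[1]-f['cy'])/f['fy'],1.]); return R.from_euler('xyz',f['orientation']).as_matrix()@d
def unproj(f,px,z):
    d=ray(f,px); c=np.array(f['xyz']); return c+d*(z-c[2])/d[2]
def proj(f,P):
    p=R.from_euler('xyz',f['orientation']).as_matrix().T@(np.array(P)-f['xyz']); return f['fx']*p[0]/p[2]+f['cx'],f['fy']*p[1]/p[2]+f['cy']
E
python3 - <<'E'
import cv2
i=cv2.imread('pics/top0.png')[110:230,190:340]
cv2.imwrite('pics/top0c.png',cv2.resize(i,None,fx=5,fy=5,interpolation=cv2.INTER_CUBIC)) 
i=cv2.imread('pics/scene0.png')[140:280,310:450]
cv2.imwrite('pics/scene0c.png',cv2.resize(i,None,fx=4.2,fy=4.2,interpolation=cv2.INTER_CUBIC)) 
E
```

```text
(no output)
```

View pics/top0c.png

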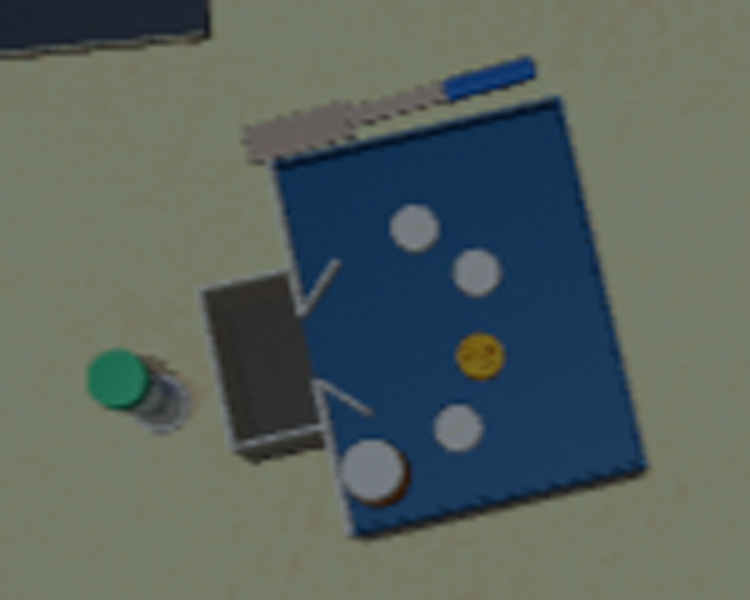

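View pics/scene0c.png

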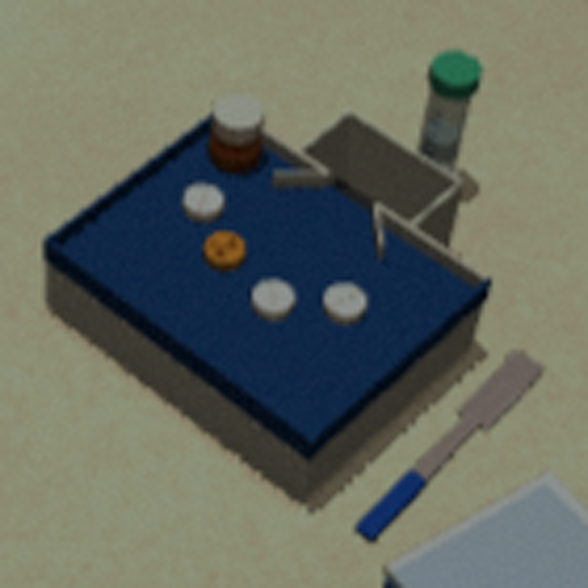

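```bash
python3 - <<'E'
from rig import r
from h import *
f=dict(r.grab_frame('top'))
def u(c,z): return unproj(f,((c[0]+.5)/5-.5+190,(c[1]+.5)/5-.5+110),z)
co=[u(c,73) for c in [(275,160),(560,100),(645,468),(350,537)]]
print(np.round(co,1)); 
for a,b in zip(co,co[1:]+co[:1]): print(np.linalg.norm(a-b))
m=[np.array([64,112+3]),np.array([-120,115]),np.array([-120,-115]),np.array([64,-115])]
A=np.array(m,float);B=np.array(co)[:,:2]
a0=A.mean(0);b0=B.mean(0)
U,S,V=np.linalg.svd((A-a0).T@(B-b0)); Rm=V.T@U.T; print(np.linalg.det(Rm))
t=b0-Rm@a0; yaw=np.arctan2(Rm[1,0],Rm[0,0]); print('tray',t,'yaw',yaw)
for n,c in dict(w1=(414,228),w2=(477,272),st=(480,356),w3=(459,428)).items():
    p=u(c,70)[:2]; print(n,p,Rm.T@(p-t))
p=u((374,470),105)[:2];print('jar',p,Rm.T@(p-t))
print(Rm@[30,-47]+t, 'gate',Rm@[60,0]+t)
E
```

```text
[[697.6 173.8  73. ]
 [734.6   3.   73. ]
 [511.9 -48.2  73. ]
 [471.1 125.2  73. ]]
174.71266479874635
228.57451331422482
178.05316008508711
231.69279225635964
-1.0000000000000007
tray [597.688056    90.77871882] yaw 1.7907650006896183
w1 [656.76512254  90.25130706] [-13.4052633   57.53848164]
w2 [629.97726479  52.26771281] [-44.62853053  23.10811222]
st [579.17958095  50.01626621] [-35.74172046 -26.95682862]
w3 [536.0097204   62.06871638] [-14.56006005 -66.45664733]
jar [507.31332499 107.38372174] [ 35.92457413 -84.57389137]
[545.27458305 109.80049193] gate [584.59611289 149.33297593]
```

arm_command:
  targets:
    - [-0.0188,0.032,0,0,0,0]
    - [-0.0188,0.032,0,0,0,0]
    - [-0.0188,0.032,0,0,0,0]
    - [-0.0188,0.032,0,0,0,0]
    - [-0.0188,0.032,0,0,0,0]
    - [-0.0188,0.032,0,0,0,0]
    - [-0.0188,0.032,0,0,0,0]
    - [-0.0188,0.032,0,0,0,0]
    - [-0.0188,0.032,0,0,0,0]
    - [-0.0188,0.032,0,0,0,0]
    - [-0.0188,0.032,0,0,0,0]
    - [-0.0188,0.032,0,0,0,0]
    - [-0.0188,0.032,0,0,0,0]
    - [-0.0188,0.032,0,0,0,0]
    - [-0.0188,0.032,0,0,0,0]
    - [-0.0188,0.032,0,0,0,0]
  fingers: 0.014

```text
clock: 1.53
eef_pos: [599.0, 94.6, 231.2]
tcp_rot: [-3.141, 0.0, 1.166]
contact_force: [-0.1, 1.0, -0.3]
opening: 0.167
```

arm_command:
  targets:
    - [0,0,0,0,0,0.118]
    - [0,0,0,0,0,0.118]
    - [0,0,0,0,0,0.118]
    - [0,0,0,0,0,0.118]
    - [0,0,0,0,0,0.118]
    - [0,0,0,0,0,0.118]
    - [0,0,0,0,0,0.118]
    - [0,0,0,0,0,0.118]
    - [0,0,0,0,0,0]
    - [0,0,0,0,0,0]

```text
clock: 2.37
eef_pos: [598.2, 96.4, 231.2]
tcp_rot: [-3.142, 0.0, 0.226]
contact_force: [0.5, 0.7, 0.7]
opening: 0.168
```

```bash
python3 - <<'E'
from rig import r
import cv2
s=r.sense(); print({k:s[k] for k in ('clock','eef_pos','tcp_rot','opening','contact_force')})
f=r.grab_frame('wrist'); cv2.imwrite('pics/w1.png',f['image']); import pickle; pickle.dump(f,open('w1.pkl','wb'));print(f['xyz'],f['orientation'])
E
```

```text
{'clock': 2.3667, 'eef_pos': array([598.20417688,  96.36754999, 231.16309379]), 'tcp_rot': array([-3.14157402e+00,  2.61220045e-04,  2.25756560e-01]), 'opening': 0.16820723858812794, 'contact_force': array([0.45611819, 0.72090141, 0.74440374])}
[583.14168751 162.82844389 374.01562865] [ 2.87109101e+00 -9.59818997e-04  2.25013087e-01]
```

View pics/w1.png

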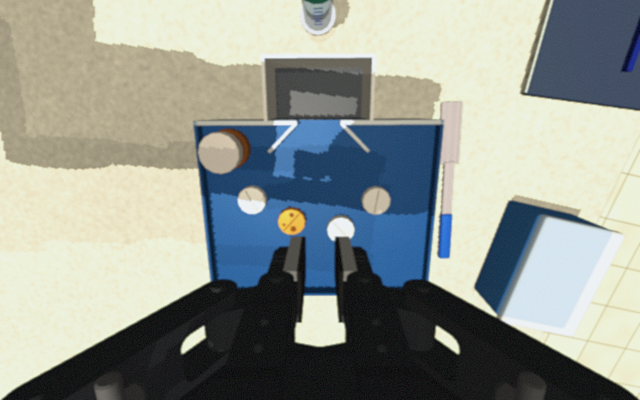

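```bash
python3 - <<'E'
import cv2
i=cv2.imread('pics/w1.png')[100:300,185:455]
cv2.imwrite('pics/w1c.png',cv2.resize(i,None,fx=2.96,fy=2.96,interpolation=cv2.INTER_CUBIC)) 
E
```

```text
(no output)
```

View pics/w1c.png

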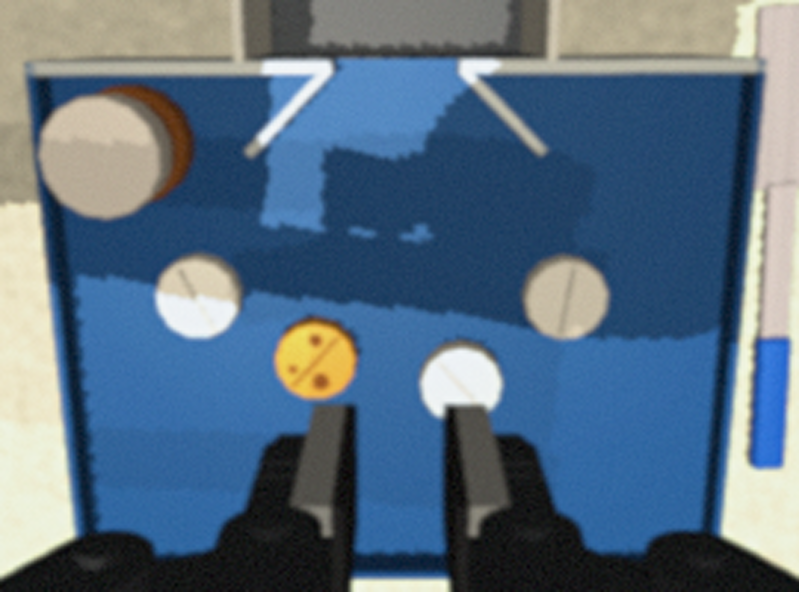

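```bash
cat >> h.py <<'E'
def fit(A,B):
    A=np.array(A,float);B=np.array(B,float)
    from scipy.optimize import least_squares
    g=lambda v:(np.c_[np.cos(v[2])*A[:,0]-np.sin(v[2])*A[:,1]+v[0],np.sin(v[2])*A[:,0]+np.cos(v[2])*A[:,1]+v[1]]-B).ravel()
    s=least_squares(g,[600,90,1.79]); return s.x,g(s.x).reshape(-1,2)
E
python3 - <<'E'
from h import *
import pickle
f=pickle.load(open('w1.pkl','rb'))
def u(c,z): return unproj(f,((c[0]+.5)/2.96-.5+185,(c[1]+.5)/2.96-.5+100),z)[:2]
P=[((28,60),(62,115)),((765,60),(62,-115)),((331,68),(60,20.5)),((463,68),(60,-20.5)),((250,155),(33,47)),((543,155),(33,-47))]
B=[u(p,73) for p,_ in P]; v,res=fit([q for _,q in P],B); print('tray',v); print(np.round(res,1))
c,s=np.cos(v[2]),np.sin(v[2]);Rm=np.array([[c,-s],[s,c]])
for n,q in dict(w1=(566,297),w2=(461,383),st=(315,359),w3=(198,297)).items():
    p=u(q,70); print(n,p,Rm.T@(p-v[:2]), 'rad',np.linalg.norm(u((q[0]+41,q[1]),70)-p))
for q in [(400,577)]: print('backrim',Rm.T@(u(q,73)-v[:2]))
print('jar',Rm.T@(u((104,156),105)-v[:2]))
for q in [(331,60),(463,60)]: print('deckedge',Rm.T@(u(q,60)-v[:2]))
for q in [(355,407),(445,407)]: print('finger inner edge', Rm.T@(u(q,231)-v[:2]))
E
```

```text
tray [598.32132471  93.43348084   1.79564047]
[[-0.9 -0.4]
 [ 1.1 -0. ]
 [-0.2  0.1]
 [-0.1  0.1]
 [-0.4 -0. ]
 [ 0.5  0.2]]
w1 [656.72251356  91.61801455] [-14.79057295 -56.52639851] rad 13.706692670057846
w2 [629.86059335  54.04897259] [-45.42497536 -21.96443879] rad 14.058849738827815
st [579.3259019   51.43345191] [-36.70772689  27.88137917] rad 13.953507699281225
w3 [536.84223516  64.2129    ] [-14.77803011  66.44644928] rad 13.696053347177811
backrim [-118.83057438   -1.06275296]
jar [36.69139115 83.03132321]
deckedge [61.8581762  21.22753912]
deckedge [ 61.86417844 -21.36935206]
finger inner edge [12.09581619  6.4580922 ]
finger inner edge [12.09250294 -8.162726  ]
```

arm_command:
  targets:
    - [0.0022,0.0163,0.0282,0,0,0]
    - [0.0022,0.0163,0.0282,0,0,0]
    - [0.0022,0.0163,0.0282,0,0,0]

```text
clock: 2.67
eef_pos: [616.1, 49.9, 146.3]
tcp_rot: [3.141, -0.002, 0.227]
contact_force: [0.5, 0.9, -0.5]
opening: 0.16
```

arm_command:
  targets:
    - [0,0,0,0,0,-0.1025]
    - [0,0,0,0,0,-0.1025]
    - [0.0071,0.016,0.028,0,0,0]
    - [0.0071,0.016,0.028,0,0,0]
    - [0,0,0.014,0,0,0]
    - [0,0,0.013,0,0,0]
    - [0,0,0,0,0,0]
    - [0,0,0,0,0,0]

```text
clock: 3.33
eef_pos: [641.1, 27.3, 63.3]
tcp_rot: [-3.141, 0.001, 0.428]
contact_force: [-0.4, 0.6, 0.6]
opening: 0.169
```

```bash
cat > look.py <<'E'
import sys,pickle
from rig import r
from h import *
T=np.array([598.32,93.43]);yaw=1.7956
c,s=np.cos(yaw),np.sin(yaw);Rm=np.array([[c,-s],[s,c]])
n=sys.argv[1]
st=r.sense();e=st['eef_pos'];print('clk',st['clock'],'tcp',np.round(e,1),'yaw',round(float(st['tcp_rot'][2]),3),'F',np.round(st['contact_force'],1),'tcp tray',np.round(Rm.T@(e[:2]-T),1))
f=dict(r.grab_frame('wrist'));pickle.dump(f,open(n+'.pkl','wb'))
cv2.imwrite(f'pics/{n}.png',f['image'])
E
python3 look.py w2
```

```text
clk 3.3333 tcp [641.1  27.3  63.3] yaw 0.428 F [-0.4  0.6  0.6] tcp tray [-74.  -26.9]
```

View pics/w2.png

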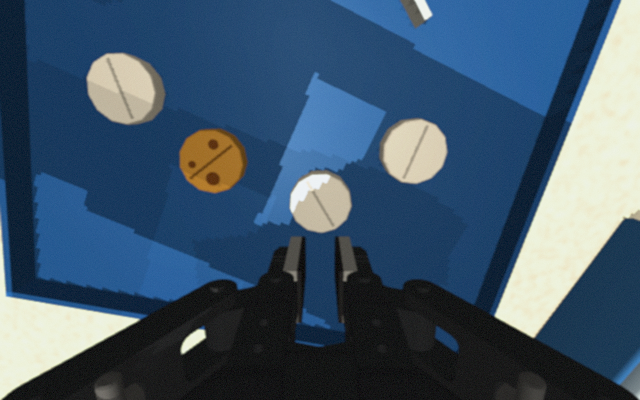

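arm_command:
  targets:
    - [0,-0.008,0,0,0,0]
    - [0,-0.008,0,0,0,0]
    - [0,-0.008,0,0,0,0]
    - [0,-0.008,0,0,0,0]
    - [0,-0.008,0,0,0,0]
    - [0,-0.008,0,0,0,0]
    - [0,-0.008,0,0,0,0]
    - [0,-0.008,0,0,0,0]
    - [0,-0.008,0,0,0,0]
    - [0,-0.008,0,0,0,0]
    - [0,-0.008,0,0,0,0]
    - [0,-0.008,0,0,0,0]
    - [0,0,0,0,0,0]

```text
clock: 4.47
eef_pos: [601.2, 115.5, 63.6]
tcp_rot: [-3.141, 0.0, 0.428]
contact_force: [-0.5, 0.6, -0.3]
opening: 0.166
```

```bash
python3 look.py w3
```

```text
clk 4.4667 tcp [601.2 115.5  63.6] yaw 0.428 F [-0.5  0.6 -0.3] tcp tray [20.9 -7.7]
```

View pics/w3.png

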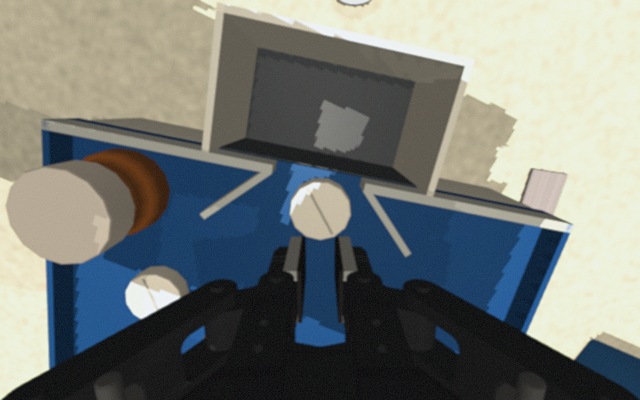

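arm_command:
  targets:
    - [0,-0.006,0,0,0,0]
    - [0,-0.006,0,0,0,0]
    - [0,-0.006,0,0,0,0]
    - [0,-0.006,0,0,0,0]
    - [0,0,0,0,0,0]
    - [0,0,0,0,0,0]
    - [0,0,0,0,0,0]

```text
clock: 5.1
eef_pos: [592.0, 136.1, 63.7]
tcp_rot: [3.142, -0.0, 0.427]
contact_force: [0.5, -0.4, -0.2]
opening: 0.164
```

```bash
python3 look.py w4
```

```text
clk 5.1 tcp [592.  136.1  63.7] yaw 0.427 F [ 0.5 -0.4 -0.2] tcp tray [43.  -3.4]
```

View pics/w4.png

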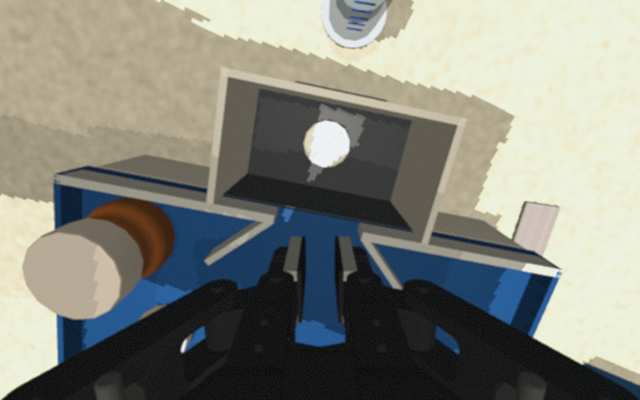

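arm_command:
  targets:
    - [0,0,-0.02,0,0,0]
    - [0,0,-0.02,0,0,0]
    - [0.0148,0.0227,0,0,0,0]
    - [0.0148,0.0227,0,0,0,0]
    - [0.0148,0.0227,0,0,0,0]
    - [0.0148,0.0227,0,0,0,0]
    - [0,0,0,0,0,-0.112]
    - [0,0,0,0,0,-0.112]
    - [0,0,0,0,0,-0.112]
    - [0,0,0,0,0,-0.112]
    - [0,0,0,0,0,-0.112]
    - [0,0,0,0,0,-0.112]
    - [0,0,0,0,0,0]
    - [0,0,0,0,0,0]

```text
clock: 6.32
eef_pos: [683.5, 77.7, 103.6]
tcp_rot: [-3.141, 0.0, 1.095]
contact_force: [-0.4, 0.3, -0.5]
opening: 0.16
```

```bash
python3 look.py w5
```

```text
clk 6.3167 tcp [683.5  77.7 103.6] yaw 1.095 F [-0.4  0.3 -0.5] tcp tray [-34.3 -79.5]
```

View pics/w5.png

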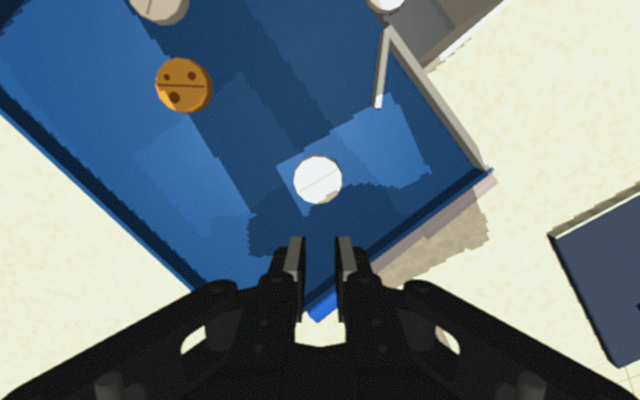

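arm_command:
  targets:
    - [0,0,0.02,0,0,0]
    - [0,0,0.02,0,0,0]
    - [0,0,0,0,0,0]
    - [0,-0.007,0,0,0,0]
    - [0,-0.007,0,0,0,0]
    - [0,-0.007,0,0,0,0]
    - [0,-0.007,0,0,0,0]
    - [0,-0.007,0,0,0,0]
    - [0,-0.007,0,0,0,0]
    - [0,-0.007,0,0,0,0]
    - [0,-0.007,0,0,0,0]
    - [0,-0.007,0,0,0,0]
    - [0,-0.007,0,0,0,0]
    - [0,0,0,0,0,0]

```text
clock: 7.53
eef_pos: [619.6, 110.3, 63.5]
tcp_rot: [-3.14, 0.001, 1.099]
contact_force: [0.2, 0.5, -0.2]
opening: 0.162
```

```bash
python3 look.py w6
```

```text
clk 7.5333 tcp [619.6 110.3  63.5] yaw 1.099 F [ 0.2  0.5 -0.2] tcp tray [ 11.7 -24.5]
```

View pics/w6.png

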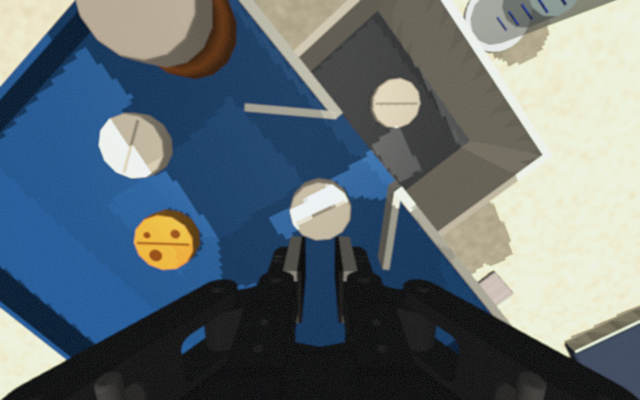

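arm_command:
  targets:
    - [-0.0024,-0.002,0,0,0,0.105]
    - [-0.0024,-0.002,0,0,0,0.105]
    - [-0.0024,-0.002,0,0,0,0.105]
    - [-0.0024,-0.002,0,0,0,0.105]
    - [-0.0024,-0.002,0,0,0,0.105]
    - [-0.0024,-0.002,0,0,0,0.105]
    - [-0.0024,-0.002,0,0,0,0.105]
    - [-0.0024,-0.002,0,0,0,0.105]
    - [0,0,0,0,0,0]

```text
clock: 8.33
eef_pos: [596.7, 108.8, 63.6]
tcp_rot: [3.142, 0.0, 0.254]
contact_force: [-0.2, -0.3, -0.8]
opening: 0.163
```

```bash
python3 look.py w7
```

```text
clk 8.3333 tcp [596.7 108.8  63.6] yaw 0.254 F [-0.2 -0.3 -0.8] tcp tray [15.4 -1.8]
```

View pics/w7.png

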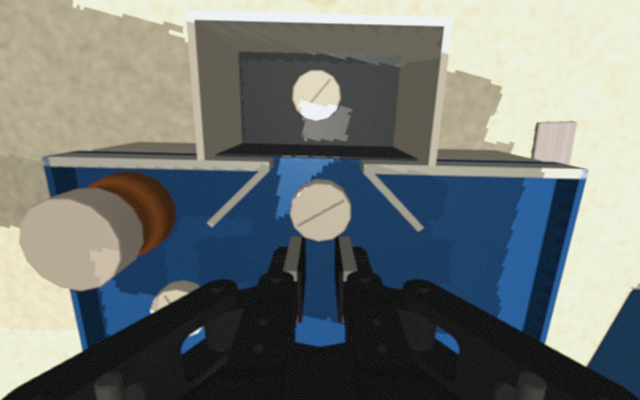

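Tablet seated at (321,211), lined up with the gate. Push 28 mm on.

arm_command:
  targets:
    - [0,-0.007,0,0,0,0]
    - [0,-0.007,0,0,0,0]
    - [0,-0.007,0,0,0,0]
    - [0,-0.007,0,0,0,0]
    - [0,0,0,0,0,0]
    - [0,0,0,0,0,0]
    - [0,0,0,0,0,0]

```text
clock: 8.97
eef_pos: [589.7, 136.1, 63.7]
tcp_rot: [3.141, -0.0, 0.26]
contact_force: [-0.2, -0.5, -0.3]
opening: 0.162
```

```bash
python3 look.py w8
```

```text
clk 8.9667 tcp [589.7 136.1  63.7] yaw 0.26 F [-0.2 -0.5 -0.3] tcp tray [43.5 -1.1]
```

View pics/w8.png

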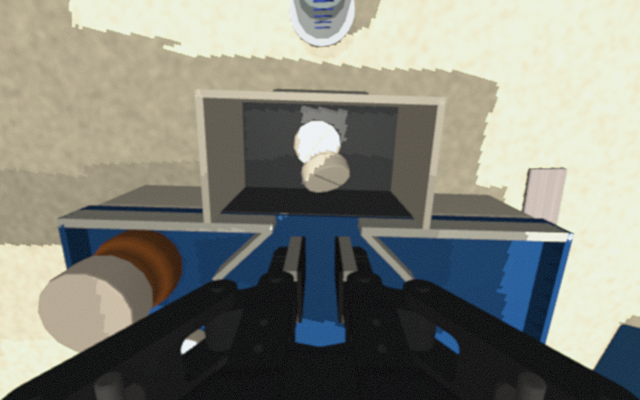

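arm_command:
  targets:
    - [0,0,-0.03,0,0,0]
    - [0,0,-0.03,0,0,0]
    - [-0.023,0.0176,0,0,0,0]
    - [-0.023,0.0176,0,0,0,0]
    - [-0.023,0.0176,0,0,0,0]
    - [-0.023,0.0176,0,0,0,0]
    - [0,0,0,0,0,0.1105]
    - [0,0,0,0,0,0.1105]
    - [0,0,0,0,0,0.1105]
    - [0,0,0,0,0,0.1105]
    - [0,0,0,0,0,0.1105]
    - [0,0,0,0,0,0.1105]
    - [0,0,0,0,0,0.1105]
    - [0,0,0,0,0,0.1105]
    - [0,0,0,0,0,0.1105]
    - [0,0,0.02,0,0,0]
    - [0,0,0,0,0,0]

```text
clock: 10.43
eef_pos: [517.4, 43.9, 101.8]
tcp_rot: [3.14, 0.002, -0.736]
contact_force: [-1.3, -0.5, -0.3]
opening: 0.161
```

```bash
python3 look.py w9
```

```text
clk 10.4333 tcp [517.4  43.9 101.8] yaw -0.736 F [-1.3 -0.5 -0.3] tcp tray [-30.2  89.9]
```

View pics/w9.png

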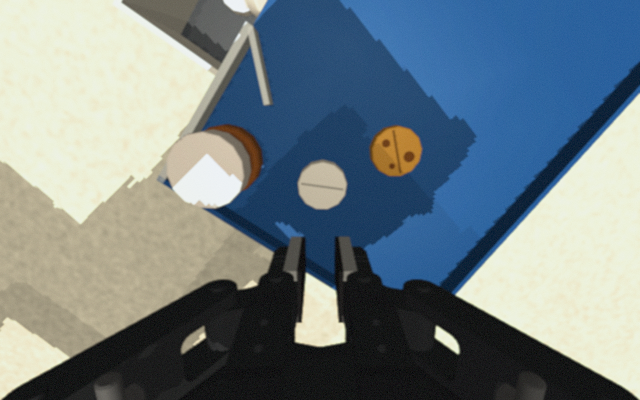

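arm_command:
  targets:
    - [0,-0.002,0.01,0,0,0]
    - [0,0,0.01,0,0,0]
    - [0,0,0.01,0,0,0]
    - [0,0,0.01,0,0,0]
    - [0,0,0,0,0,0]
    - [0,-0.006,0,0,0,0]
    - [0,-0.006,0,0,0,0]
    - [0,-0.006,0,0,0,0]
    - [0,-0.006,0,0,0,0]
    - [0,-0.006,0,0,0,0]
    - [0,-0.006,0,0,0,0]
    - [0,-0.006,0,0,0,0]
    - [0,-0.006,0,0,0,0]
    - [0,0,0,0,0,0]

```text
clock: 11.65
eef_pos: [553.5, 82.3, 63.9]
tcp_rot: [-3.141, -0.001, -0.735]
contact_force: [0.6, -0.5, 0.2]
opening: 0.162
```

```bash
python3 look.py w10
```

```text
clk 11.65 tcp [553.5  82.3  63.9] yaw -0.735 F [ 0.6 -0.5  0.2] tcp tray [-0.8 46.2]
```

View pics/w10.png

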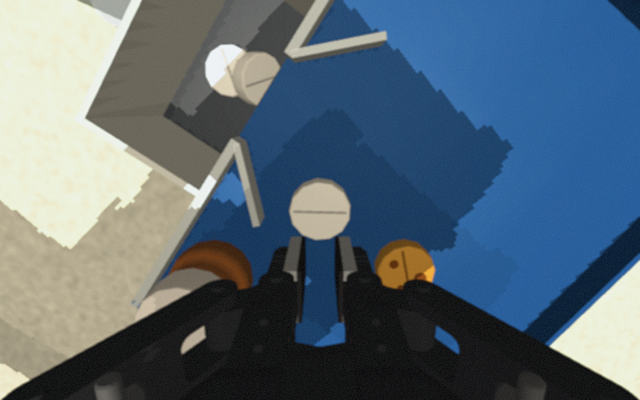

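arm_command:
  targets:
    - [0,-0.007,0,0,0,0]
    - [0,-0.007,0,0,0,0]
    - [0,-0.007,0,0,0,0]
    - [0.0024,-0.002,0,0,0,-0.105]
    - [0.0024,-0.002,0,0,0,-0.105]
    - [0.0024,-0.002,0,0,0,-0.105]
    - [0.0024,-0.002,0,0,0,-0.105]
    - [0.0024,-0.002,0,0,0,-0.105]
    - [0.0024,-0.002,0,0,0,-0.105]
    - [0.0024,-0.002,0,0,0,-0.105]
    - [0.0024,-0.002,0,0,0,-0.105]
    - [0.0024,-0.002,0,0,0,-0.105]
    - [0,0,0,0,0,0]

```text
clock: 12.78
eef_pos: [592.5, 107.7, 63.8]
tcp_rot: [-3.142, -0.001, 0.214]
contact_force: [-0.5, -1.0, -0.3]
opening: 0.158
```

```bash
python3 look.py w11
```

```text
clk 12.7833 tcp [592.5 107.7  63.8] yaw 0.214 F [-0.5 -1.  -0.3] tcp tray [15.2  2.5]
```

View pics/w11.png

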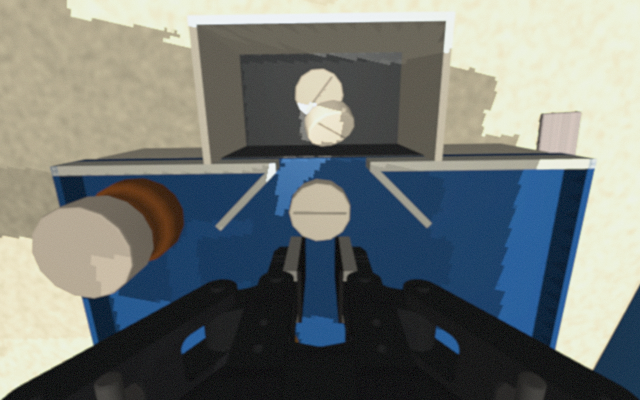

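arm_command:
  targets:
    - [0,-0.007,0,0,0,0]
    - [0,-0.007,0,0,0,0]
    - [0,-0.007,0,0,0,0]
    - [0,-0.007,0,0,0,0]
    - [0,0,0,0,0,0]
    - [0,0,0,0,0,0]
    - [0,0,0,0,0,0]
    - [0,0,0,0,0,0]

```text
clock: 13.5
eef_pos: [585.8, 134.3, 63.7]
tcp_rot: [3.142, 0.0, 0.209]
contact_force: [-0.6, 0.4, 0.0]
opening: 0.163
```

```bash
python3 look.py w12
```

```text
clk 13.5 tcp [585.8 134.3  63.7] yaw 0.209 F [-0.6  0.4  0. ] tcp tray [42.6  3.1]
```

View pics/w12.png

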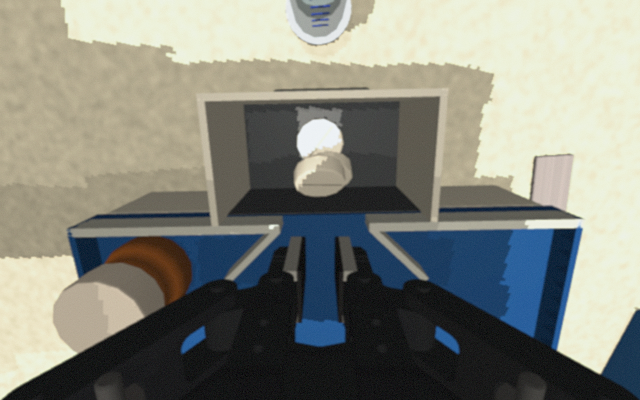

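arm_command:
  targets:
    - [0,0,-0.02,0,0,0]
    - [0,0,-0.03,0,0,0]
    - [0,0,-0.03,0,0,0]
    - [0,0,-0.03,0,0,0]
    - [0,0.004,-0.02,0,0,0]
    - [0,0.004,-0.01,0,0,0]
    - [0,0,0,0,0,0]
    - [0,0,0,0,0,0]

```text
clock: 14.22
eef_pos: [587.3, 126.1, 203.2]
tcp_rot: [-3.142, 0.0, 0.209]
contact_force: [-0.7, 0.1, -0.9]
opening: 0.165
```

```bash
python3 look.py w13; python3 - <<'E'
import cv2
from rig import r
i=cv2.imread('pics/w13.png')[0:280,150:510]
cv2.imwrite('pics/w13c.png',cv2.resize(i,None,fx=2.1,fy=2.1,interpolation=cv2.INTER_CUBIC))
i=r.grab_frame('scene')['image'][140:280,310:450]
cv2.imwrite('pics/scene2c.png',cv2.resize(i,None,fx=4.2,fy=4.2,interpolation=cv2.INTER_CUBIC))
E
```

```text
clk 14.2167 tcp [587.3 126.1 203.2] yaw 0.209 F [-0.7  0.1 -0.9] tcp tray [34.4  3.5]
```

View pics/w13c.png

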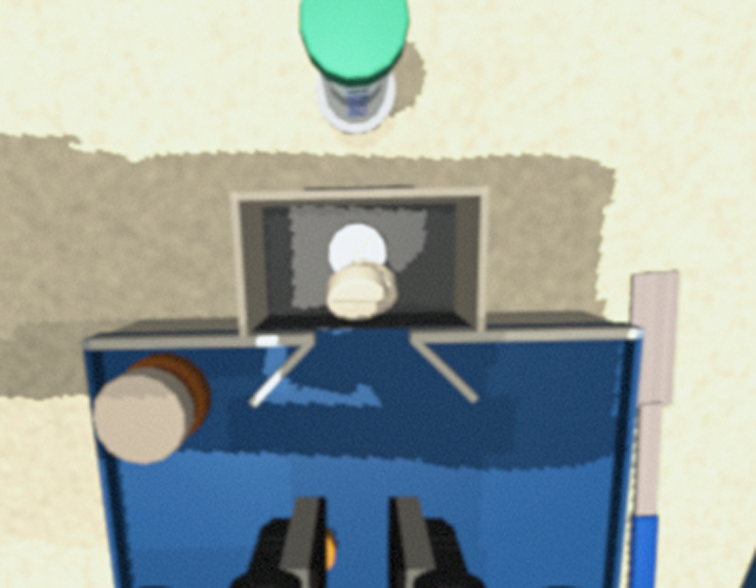

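View pics/scene2c.png

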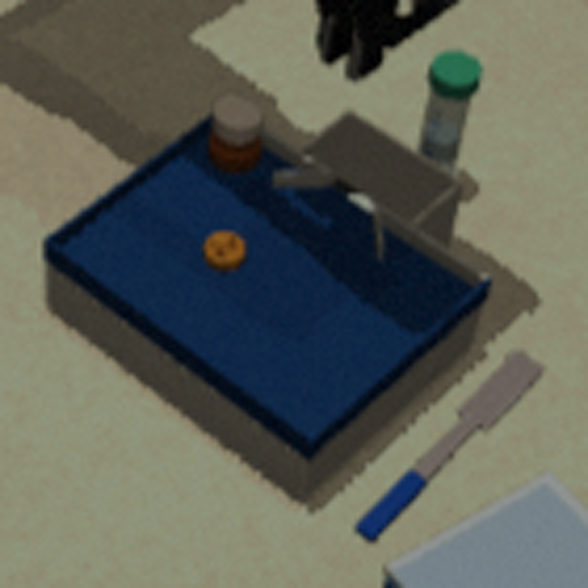

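```bash
python3 - <<'E'
import cv2,pickle
f=pickle.load(open('w13.pkl','rb'));print(f['xyz'],f['orientation'])
i=f['image'][80:170,270:370]
cv2.imwrite('pics/w13d.png',cv2.resize(i,None,fx=6,fy=6,interpolation=cv2.INTER_CUBIC))
from rig import r
g=dict(r.grab_frame('scene'));pickle.dump(g,open('s3.pkl','wb'))
cv2.imwrite('pics/s3.png',cv2.resize(g['image'][165:215,370:430],None,fx=10,fy=10,interpolation=cv2.INTER_CUBIC))
E
```

```text
[573.31367805 192.88069754 346.0404225 ] [ 2.87111596e+00 -1.13516269e-03  2.08064013e-01]
```

View pics/w13d.png

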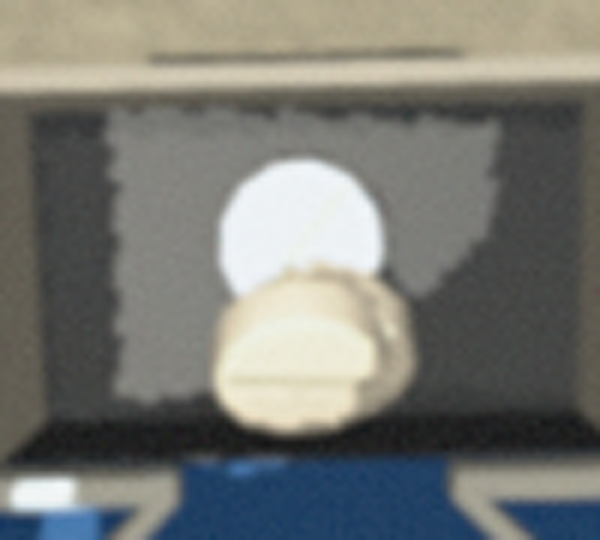

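View pics/s3.png

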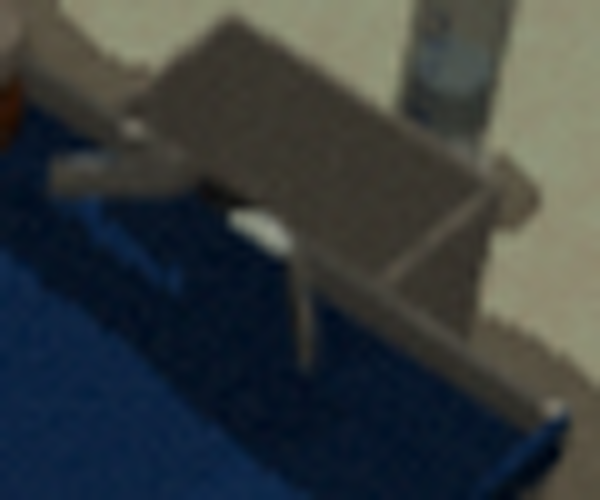

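```bash
python3 - <<'E'
from h import *
import pickle
f=pickle.load(open('w13.pkl','rb'));g=pickle.load(open('s3.pkl','rb'))
T=np.array([598.32,93.43]);yaw=1.7956
c,s=np.cos(yaw),np.sin(yaw);Rm=np.array([[c,-s],[s,c]])
for name,q in dict(topedge=(297,315),left=(218,375),right=(378,355),bottom=(295,432)).items():
  for z in (20,30,40,50,60):
    P=unproj(f,((q[0]+.5)/6-.5+270,(q[1]+.5)/6-.5+80),z); a=proj(g,P)
    print(name,z,'tray',np.round(Rm.T@(P[:2]-T),1),'scene crop',np.round([(a[0]-370+.5)*10-.5,(a[1]-165+.5)*10-.5],0))
for p in [(62,20,60),(62,-20,60),(62,0,60),(62,-20.5,73),(62,-115,73)]:
    w=Rm@np.array(p[:2])+T; a=proj(g,[*w,p[2]]); print(p,np.round([(a[0]-370+.5)*10-.5,(a[1]-165+.5)*10-.5],0))
E
```

```text
topedge 20 tray [81.2  2.9] scene crop [261. 284.]
topedge 30 tray [81.9  2.8] scene crop [266. 260.]
topedge 40 tray [82.5  2.8] scene crop [272. 236.]
topedge 50 tray [83.2  2.8] scene crop [278. 212.]
topedge 60 tray [83.8  2.8] scene crop [284. 187.]
left 20 tray [71.5 16.3] scene crop [204. 277.]
left 30 tray [72.5 15.9] scene crop [211. 254.]
left 40 tray [73.4 15.5] scene crop [218. 230.]
left 50 tray [74.4 15. ] scene crop [226. 206.]
left 60 tray [75.3 14.6] scene crop [233. 181.]
right 20 tray [ 74.4 -10.6] scene crop [282. 321.]
right 30 tray [ 75.2 -10.2] scene crop [287. 296.]
right 40 tray [76.1 -9.8] scene crop [292. 271.]
right 50 tray [77.  -9.4] scene crop [297. 245.]
right 60 tray [77.8 -9.1] scene crop [303. 220.]
bottom 20 tray [61.7  3.5] scene crop [216. 318.]
bottom 30 tray [63.   3.5] scene crop [223. 293.]
bottom 40 tray [64.2  3.4] scene crop [230. 268.]
bottom 50 tray [65.5  3.4] scene crop [237. 243.]
bottom 60 tray [66.7  3.4] scene crop [244. 217.]
(62, 20, 60) [189. 195.]
(62, -20, 60) [297. 269.]
(62, 0, 60) [243. 232.]
(62, -20.5, 73) [305. 239.]
(62, -115, 73) [577. 422.]
```

```bash
python3 - <<'E'
from rig import r
s=r.sense();print(s['clock'],s['eef_pos'],s['contact_force']);print(r.sign_off())
E
```

```text
14.3667 [586.42038594 126.35125659 201.77951473] [-0.07820334  1.14456805  0.1162119 ]
the job is handed in; nothing more can be done
None
```

I pushed the three white tablets one at a time through the gate with the fingertips set 14 mm apart as a small fork. I handed the job in at 14.4 s. `sign_off` reports no verdict, so what follows rests on my own last checks.

- **White tablets:** after each push a wrist picture showed that tablet in the box while the others were still on the deck. In the last pictures no white tablet is left on the deck.
- **How they lie:** the first is flat on the box floor, the second is close beside it and partly covered, and the third leans at about 45° on top of them. I put the third's centre at about 36 mm above the table, below the 48 mm limit. That rests on one two-camera estimate, good to a few millimetres. I judged the tablets at rest by eye and measured no speeds.
- **Stained tablet:** it appears not to have moved from its place on the deck.
- **Other things:** the jar, tube and spatula look unmoved in the last pictures. I did not look again at the bottle, beaker, mouse and pipette, but the arm never went near them.
- **Arm:** it finished clear, about 200 mm above the table, with only about 1 N on the force sensor.

One slip: on the first approach I moved before turning the tool. I corrected it well above the deck without touching anything.

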